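Press the grinding top home on a pepper grinder jar

TASK

One pepper grinder jar still has its black top standing proud on the white neck. Without gripping or lifting it, push that jar low on its glass so that it slides upright across the table, without tipping, until it is seated in the V of the hand press; then press the knob of the press down to drive the top fully home, and let the knob come back up. Leave the finished jars and the small lidded jar where they are.

Things in the scene. Friction and masses are not known exactly. Their poses are not given: they have to be found in the camera images.
- grinder: jar to be closed: upright round glass jar of dark peppercorns, 46 mm wide, straight sides up to 76 mm, black ribbed top 41 mm wide. 142 mm tall at the start with 10 mm of white neck showing below the top; 132 mm when home. 0.2 to 0.4 kg, free on the table before the press, at one of two places. May tip if pushed higher than 30 mm above the table. Origin: centre of underside, z up.
- grinder_top (a joint): how far the black top has been pushed down on the neck of grinder, in m: 0 standing proud (start), 0.010 fully home. It is stiff (about 4 N) and stays where it is left.
- press: hand press bolted to the table. Origin: where the centre of a seated jar's underside lies (z = 0), straight below the ram; x points from the open mouth into the V. The V: two upright white cheeks, 46 mm high, 10 mm thick, at 45 degrees to x, meeting 33 mm behind the origin and reaching out to 34 mm either side of it; a seated jar touches both. No floor: the jar stays on the table.
- press_ram (a joint): travel of the ram in m: 0 at rest (up), 0.022 at most, growing downwards. Its pad meets a proud top at 0.008 and has it home at 0.018. A spring brings it back (3 to 5 N); with the top's resistance it takes about 9 N at the knob.
- press_knob (a point): centre of the top face of the ram's black round palm knob (46 mm in diameter), straight above press; 262 mm above the table at rest, moves with the ram. Nothing stands above it.
- press_pad (a point): centre of the underside of the ram's round pad (36 mm wide), 150 mm above the table at rest. Above it, from 170 to 208 mm height, is the ram's sleeve, 38 mm wide, on an arm from a column that stands 82 mm behind the origin of press and is 222 mm high.
- finished_a: bystander: a finished grinder jar, same shape as grinder but 132 mm tall, its black top already home so that no white neck shows. Origin at the centre of its underside. It stands before the mouth of the press, at the other of the two places.
- finished_b: bystander: a finished grinder jar, same shape as grinder but 132 mm tall, its black top already home so that no white neck shows. Origin at the centre of its underside. It stands beside the press, on the side away from the robot.
- saffron_jar: a bystander: a small round glass jar with red contents and a pale lid, 49 mm in diameter, 76 mm tall, beside the press on the robot's side. Origin at the centre of its underside.

How it is judged:
By the outcome, as a careful person would: the job done as asked, in the order asked, and still so for the second after the job is handed in, with the robot touching nothing.
It also fails if it takes over 64 s, if anything falls off the work surface, if the arm or the gripper's body presses on something with over 40 N, if the wrist force passes 120 N, or if a joint passes its speed limit or range.

ROBOT

A 7-joint arm with a two-finger parallel gripper is mounted at the origin on the work surface; the furniture and walls round the work are solid. World frame = base frame: x ahead of the robot, y to its left, z up, the work surface at z = 0. Lengths are in m, angles in rad, forces in N, time in s.
With the tool pointing down it reaches from about 0.425 to 1.025 m from the base axis. Payload 9.4 kg.
Tool frame: the origin (TCP) lies midway between the tips of the shut fingers; the grasp point (between the pads) lies hold_point_z behind it (hold_point_z is the distance from the TCP to the grasp point, in m); z points along the fingers, y is the line along which they close (so a half turn about z gives the same grasp; the last joint's range is limited). The gripper opens to 93 mm and grips with 3 to 60 N. Pads are 15 mm wide; open, the fingers measure 128 mm over their backs; the gripper's body (75 mm by 188 mm) begins 65 mm behind the grasp point.
Start: joints at [1.091, 0.599, -0.003, 1.599, 0.002, 0.943, -0.08], TCP at [0.284, -0.667, 0.219] pointing down, gripper open.
Joint ranges: [-2.57, 2.57], [-0.35, 1.97], [-1.29, 1.29], [0.11, 2.56], [-1.05, 4.19], [0.11, 1.86], [-2.63, 2.63]. Speed limits (rad/s): [2.22, 2.22, 3.01, 3.01, 3.14, 3.14, 3.14].

INTERFACE

Orientations are given as a 3x3 rotation matrix whose columns are the frame's x, y, z axes.
In Python, from cell import sense, camera, camera_info, finish_job, hold_point_z gives the robot as it stands.
- The arm moves only by the tool apply_moves, never from a script. Its argument "increments" is a list of rows, each a list of 7 numbers: the closure, from 0 (fully open) to 1 (shut), then the shift along the world's x, y, z in units of 0.02 m (1.0 is 0.02 m), then the turn, a rotation vector about the world's x, y, z in units of pi/2 rad (1.0 is pi/2 rad). In form: [[gripper, x, y, z, wx, wy, wz], ...]. A call has 1 to 12 rows; each row shifts and turns the commanded pose from where the row before left it; what a row does not reach is not made up. A row lasts 1/8 s, in which the tool goes at most 62.5 mm and 10.7 degrees, less where a joint would pass 70% of its speed; a pose out of reach is approached as far as the arm can. A call with a number of a shift or a turn outside -1 to 1 is refused whole. A call with a gripper value outside its range is refused whole. The fingers move at their own pace and stop on an object; "grip_force" is the grip in N (left out, the last holds). Time passes only in rows, so rows that do not move let the fingers close. It gives the time, the measured TCP pose, the force, the opening and the grip force at its end, in the units of the state.
- sense(): the state, without advancing time (a new reading comes with each control period).
- camera(name): name is "side" or "top" or "wrist"; returns the picture (384x512x3 uint8, red, green, blue); there is no depth.
- camera_info(name): a dict with "K" (3x3 intrinsics, pixels), "view" (4x4, takes a point from world to camera coordinates). Camera axes: x right, y down, z forward; pixel columns grow to the right and rows downward; lengths in m; the calibration is good to about 2 mm. A picture is of the moment at which its call begins: read the wrist's pose just before it. camera_info takes no time and is no camera call; for the wrist camera it gives the pose at the moment of the call.
- finish_job(): hands the job in; it is judged then, once.
The state is a dict: "t": time; "q": joint angles; "qd": joint speeds; "joint_efforts": joint torques, N m; "ee_pos": TCP position; "tool_rot": TCP orientation; "wrist_force": force on the tool from outside, world axes, zero at the start; "ft_torque": the same for the moment, N m; "gripper_width": finger opening in m; "grasp_force": force on a finger pad.
Only numpy, scipy, OpenCV 4.12 (cv2) and the standard library are available. Lean on these libraries where they do the work, as an engineer would, in place of code of your own. Each camera call takes 0.05 s, during which the arm holds its last target. There are 200 camera calls.

## Working session

There is one attempt and no reset: what is moved stays moved. The work goes in short steps, Python scripts to look and compute and a tool call to move; the robot and the scene stay as the last step left them, time stands still between calls to the robot, and variables do not carry over. Pictures are saved under pics/ and viewed, at most 10 in all, crops included, and the job is handed in when it is done.

Besides the shell and the picture viewer there is one more tool, called by a JSON object that holds its "name" and its "arguments", one argument or row to a line. apply_moves: Moves the arm, as the interface text tells. Shifts and turns lie within -1 to 1; 1 stands for 0.02 m of shift or pi/2 rad of turn. Its arguments: {"type":"object","properties":{"increments":{"type":"array"},"grip_force":{"type":"number"}},"required":["increments"]}

```bash
mkdir -p pics; python3 - <<'E'
from cell import *
import cv2,numpy as np
s=sense();print(s['t'],s['ee_pos'],s['tool_rot'],s['gripper_width'],hold_point_z)
for n in ['top','side']:
    cv2.imwrite(f'pics/{n}0.png',camera(n)[:,:,::-1]); i=camera_info(n);print(n,np.round(i['K'],1).tolist(),np.round(i['view'],4).tolist())
E
```

```text
0.0 [ 0.28396924 -0.66654461  0.21774443] [[ 9.19947084e-01  3.92041786e-01 -7.75528422e-04]
 [ 3.92042514e-01 -9.19946074e-01  1.37431918e-03]
 [-1.74653781e-04 -1.56834104e-03 -9.99998755e-01]] 0.09269693200583011 0.0188
top [[487.4, 0.0, 258.2], [0.0, 487.4, 186.5], [0.0, 0.0, 1.0]] [[0.0131, -0.9998, -0.0127, 0.0291], [-0.9799, -0.0103, -0.199, 0.5839], [0.1989, 0.0151, -0.9799, 1.0568], [0.0, 0.0, 0.0, 1.0]]
side [[380.1, 0.0, 256.6], [0.0, 380.1, 189.8], [0.0, 0.0, 1.0]] [[0.9938, -0.1084, 0.0252, -0.5391], [-0.012, -0.3296, -0.9441, 0.1892], [0.1107, 0.9379, -0.3288, 0.8117], [0.0, 0.0, 0.0, 1.0]]
```

View pics/top0.png

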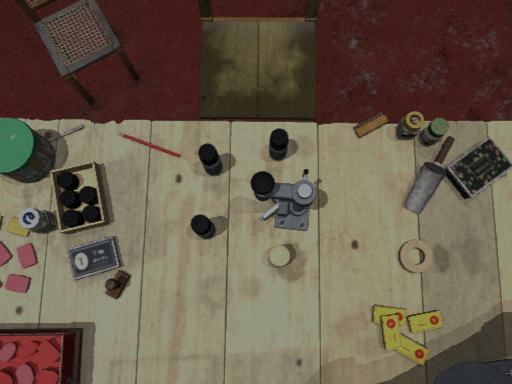

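View pics/side0.png

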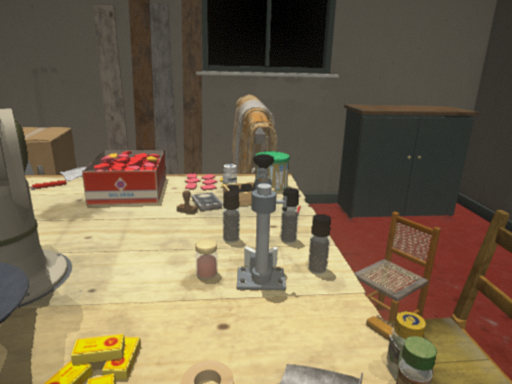

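```bash
python3 - <<'E'
import cv2,numpy as np
t=cv2.imread('pics/top0.png')[125:275,185:335];s=cv2.imread('pics/side0.png')[145:295,190:340]
f=lambda a:cv2.resize(a,(600,600),interpolation=cv2.INTER_CUBIC)[:, :]
cv2.imwrite('pics/crop0.png',cv2.resize(np.hstack([f(s),f(t)]),(800,400)))
E
```

```text
(no output)
```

View pics/crop0.png

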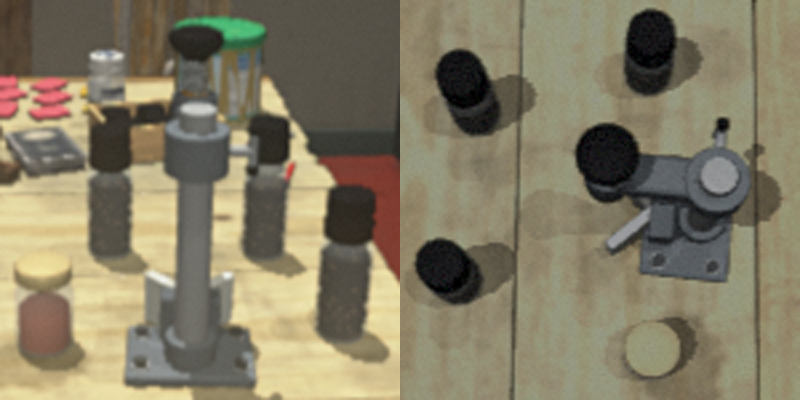

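```bash
cat >h.py <<'E'
from cell import *
import cv2,numpy as np
def ray(n,u,v,info=None):
    i=info or camera_info(n);V=np.array(i['view']);R=V[:3,:3]
    c=-R.T@V[:3,3];d=R.T@np.linalg.inv(i['K'])@np.array([u,v,1.]);return c,d
def onz(n,u,v,z,info=None):
    c,d=ray(n,u,v,info);return c+d*(z-c[2])/d[2]
def proj(n,p,info=None):
    i=info or camera_info(n);V=np.array(i['view']);q=np.array(i['K'])@(V[:3,:3]@np.array(p)+V[:3,3]);return q[:2]/q[2]
E
python3 - <<'E'
from h import *
for n,(x0,y0,x1,y1) in {'top':(185,120,325,280),'side':(215,150,340,290)}.items():
    im=cv2.imread(f'pics/{n}0.png');m=(im.max(2)<48).astype(np.uint8)
    k=np.zeros_like(m);k[y0:y1,x0:x1]=1;m*=k
    m=cv2.morphologyEx(m,cv2.MORPH_OPEN,np.ones((5,5)))
    N,l,st,c=cv2.connectedComponentsWithStats(m)
    for j in range(1,N):
        if st[j,4]>60: print(n,st[j],c[j].round(1),[onz(n,*c[j],z)[:2].round(4) for z in ((.12,.13,.255) if n=='top' else ())])
im=cv2.imread('pics/side0.png')
for u in (232,289,290,319): print(u,[int(im[r,u-2:u+3].mean()) for r in range(180,275,1)])
im=cv2.imread('pics/top0.png');h=cv2.cvtColor(im,cv2.COLOR_BGR2HSV)
# column cap (light grey) circle, saffron lid
print('column',onz('top',303.5,190.5,.222),'saffron',onz('top',280,255.5,.076))
E
```

```text
top [270 129  18  22 336] [278.4 140. ] [array([ 0.6761, -0.0081]), array([ 0.673 , -0.0078]), array([ 0.635 , -0.0045])]
top [199 144  20  22 337] [208.2 154.7] [array([0.641 , 0.1457]), array([0.6383, 0.1445]), array([0.6045, 0.1292])]
top [271 152  13   8  92] [277.  155.3] [array([ 0.6411, -0.0051]), array([ 0.6384, -0.0049]), array([ 0.6046, -0.0019])]
top [208 164  14  11 113] [214.8 169.5] [array([0.6079, 0.1301]), array([0.6055, 0.129 ]), array([0.5757, 0.1156])]
top [251 172  24  23 439] [262.4 183.1] [array([0.5787, 0.0261]), array([0.5766, 0.0261]), array([0.5503, 0.0252])]
top [191 215  24  23 393] [202.7 225.9] [array([0.4843, 0.1521]), array([0.4831, 0.1508]), array([0.4682, 0.1347])]
side [258 159  14   8  96] [264.3 162.4] []
232 [95, 112, 140, 167, 126, 68, 48, 48, 47, 47, 50, 51, 52, 53, 53, 51, 48, 46, 47, 48, 46, 49, 47, 49, 49, 48, 49, 48, 47, 60, 88, 97, 96, 94, 89, 82, 76, 76, 77, 78, 78, 78, 80, 78, 78, 77, 78, 81, 83, 80, 78, 78, 79, 79, 79, 78, 78, 79, 78, 77, 82, 98, 113, 122, 123, 124, 140, 173, 181, 185, 188, 191, 196, 198, 207, 206, 198, 194, 191, 179, 1
[... 711 characters left out ...]
4, 74, 78, 80, 78, 77, 76, 76, 75, 76, 76, 77, 77, 76, 83, 98, 111, 116, 121, 139, 181, 198, 199, 199, 202, 202, 200, 198, 199, 195, 187, 185, 188, 192, 199, 203, 201, 193, 189, 190, 190, 189, 185, 181, 182, 189, 199, 206]
319 [78, 77, 78, 77, 77, 78, 78, 78, 77, 78, 75, 74, 73, 75, 64, 57, 55, 53, 56, 54, 54, 53, 54, 65, 76, 79, 78, 77, 79, 79, 79, 80, 78, 76, 61, 46, 45, 46, 47, 47, 45, 41, 40, 40, 41, 41, 40, 42, 42, 43, 42, 44, 42, 43, 43, 42, 55, 84, 97, 96, 95, 90, 83, 78, 75, 74, 74, 74, 74, 75, 75, 75, 75, 76, 77, 76, 76, 77, 77, 78, 79, 80, 81, 83, 81, 81, 79, 81, 83, 80, 81, 80, 90, 107, 122]
column [ 0.54336848 -0.05453151  0.222     ] saffron [ 0.42637894 -0.01393575  0.076     ]
```

{"name": "apply_moves", "arguments": {
  "increments": [
    [0.5,0.44,1,1,0,0,0],
    [0.5,0.44,1,1,0,0,0],
    [0.5,0.44,1,1,0,0,0],
    [0.5,0.44,1,1,0,0,0],
    [0.5,0.44,1,1,0,0,0],
    [0.5,0.44,1,1,0,0,0],
    [0.5,0.44,1,1,0,0,0],
    [0.5,0.44,1,1,0,0,0],
    [0.5,0.44,1,1,0,0,0],
    [0.5,0.44,1,1,0,0,0],
    [0.5,0.44,1,0,0,0,0],
    [0.5,0.44,1,0,0,0,0]
  ]
}}

```text
t: 1.6
ee_pos: [0.3902, -0.4255, 0.4182]
tool_rot: [[0.92, 0.392, -0.0], [0.392, -0.92, 0.0], [-0.0, -0.0, -1.0]]
wrist_force: [0.1, 0.1, -0.7]
gripper_width: 0.0463
grasp_force: 0.0
```

{"name": "apply_moves", "arguments": {
  "increments": [
    [0.5,0.44,1,0,0,0,0.08],
    [0.5,0.44,1,0,0,0,0.08],
    [0.5,0.44,1,0,0,0,0.08],
    [0.5,0.44,1,0,0,0,0.08],
    [0.5,0.44,1,0,0,0,0],
    [0.5,0.44,1,0,0,0,0],
    [0.5,0.44,1,0,0,0,0],
    [0.5,0.44,1,0,0,0,0],
    [0.5,0.44,1,0,0,0,0],
    [0.5,0.44,1,0,0,0,0],
    [0.5,0.44,1,0,0,0,0],
    [0.5,0.44,1,0,0,0,0]
  ]
}}

```text
t: 3.1
ee_pos: [0.4952, -0.1856, 0.4178]
tool_rot: [[0.617, 0.787, -0.001], [0.787, -0.617, 0.0], [-0.001, -0.001, -1.0]]
wrist_force: [0.7, -0.1, 0.0]
gripper_width: 0.0465
grasp_force: 0.0
```

{"name": "apply_moves", "arguments": {
  "increments": [
    [0.5,0.44,1,0,0,0,0],
    [0.5,0.44,1,0,0,0,0],
    [0.5,0.44,1,0,0,0,0],
    [0.5,0.44,1,0,0,0,0],
    [0.5,0.44,1,0,0,0,0],
    [0.5,0.44,1,0,0,0,0],
    [0.5,0.44,1,0,0,0,0],
    [0.5,0.44,1,0,0,0,0],
    [0.5,0.44,1,0,0,0,0],
    [0.5,0.44,1,0,0,0,0],
    [0.5,0,0,0,0,0,0]
  ]
}}

```text
t: 4.47
ee_pos: [0.5831, 0.0151, 0.4177]
tool_rot: [[0.615, 0.788, -0.001], [0.788, -0.615, 0.001], [-0.0, -0.002, -1.0]]
wrist_force: [0.4, -1.0, -0.2]
gripper_width: 0.0464
grasp_force: 0.0
```

```bash
python3 - <<'E'
from h import *
s=sense();print(s['t'],s['ee_pos'],s['tool_rot'].round(3) if hasattr(s['tool_rot'],'round') else s['tool_rot'],np.round(s['q'],2),s['gripper_width'])
i=camera_info('wrist');im=camera('wrist');cv2.imwrite('pics/w1.png',im[:,:,::-1]);np.savez('w1.npz',K=i['K'],view=i['view']);print(np.round(i['view'],3),np.round(i['K'],1))
E
```

```text
4.475 [0.58307539 0.01505008 0.41769752] [[ 0.615  0.788 -0.001]
 [ 0.788 -0.615  0.001]
 [-0.    -0.002 -1.   ]] [ 0.17  0.28 -0.39  1.64  0.11  1.24 -0.9 ] 0.04638696559446539
[[ 0.788 -0.616 -0.001 -0.45 ]
 [-0.595 -0.763  0.253  0.278]
 [-0.156 -0.199 -0.967  0.676]
 [ 0.     0.     0.     1.   ]] [[271.1   0.  257.1]
 [  0.  271.1 191.6]
 [  0.    0.    1. ]]
```

View pics/w1.png

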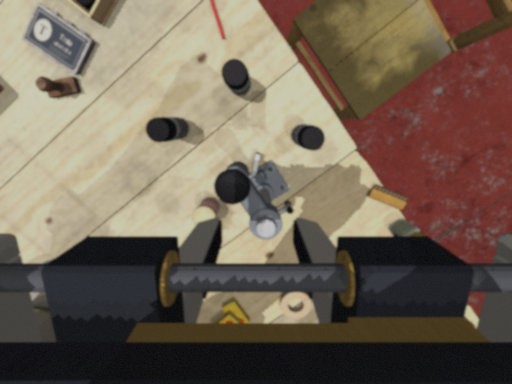

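```bash
python3 - <<'E'
from h import *
z=np.load('w1.npz');w=dict(K=z['K'],view=z['view'])
im=cv2.imread('pics/w1.png')
def blobs(im,thr,box):
    m=(im.max(2)<thr).astype(np.uint8);k=np.zeros_like(m);x0,y0,x1,y1=box;k[y0:y1,x0:x1]=1
    m=cv2.morphologyEx(m*k,cv2.MORPH_OPEN,np.ones((7,7)))
    N,l,st,c=cv2.connectedComponentsWithStats(m);return [(st[j].tolist(),c[j]) for j in range(1,N) if st[j,4]>100]
B=blobs(im,50,(140,50,330,215))
T={'g':(208.2,154.7),'a':(202.7,225.9),'b':(278.4,140.),'knob':(262.4,183.1)}
for st,c in B:
    print(st,c.round(1))
    for n,uv in T.items():
        c1,d1=ray('top',*uv);c2,d2=ray('',*c,w)
        A=np.c_[d1,-d2];x,*_=np.linalg.lstsq(A,c2-c1,rcond=None)
        p,q=c1+d1*x[0],c2+d2*x[1]
        if np.linalg.norm(p-q)<.012: print('   ',n,((p+q)/2).round(4),np.linalg.norm(p-q).round(4))
# columns top
c1,d1=ray('top',303.5,190.5);c2,d2=ray('',265,226,w);x,*_=np.linalg.lstsq(np.c_[d1,-d2],c2-c1,rcond=None);print('col',(c1+d1*x[0]).round(4),(c2+d2*x[1]).round(4))
g=cv2.resize(im[40:250,140:340],(800,840))[:600];cv2.imwrite('pics/w1c.png',g)
E
```

```text
[148, 119, 28, 21, 520] [161.9 129.1]
    g [0.569  0.11   0.3844] 0.0067
    a [0.4869 0.1572 0.1014] 0.0053
[298, 131, 14, 16, 169] [303.9 139.1]
    b [ 0.6706 -0.0044  0.1307] 0.0079
[216, 171, 34, 32, 804] [233.  187.2]
    knob [0.5515 0.0246 0.2501] 0.0014
col [ 0.5446 -0.055   0.2159] [ 0.544  -0.0541  0.2157]
```

View pics/w1c.png

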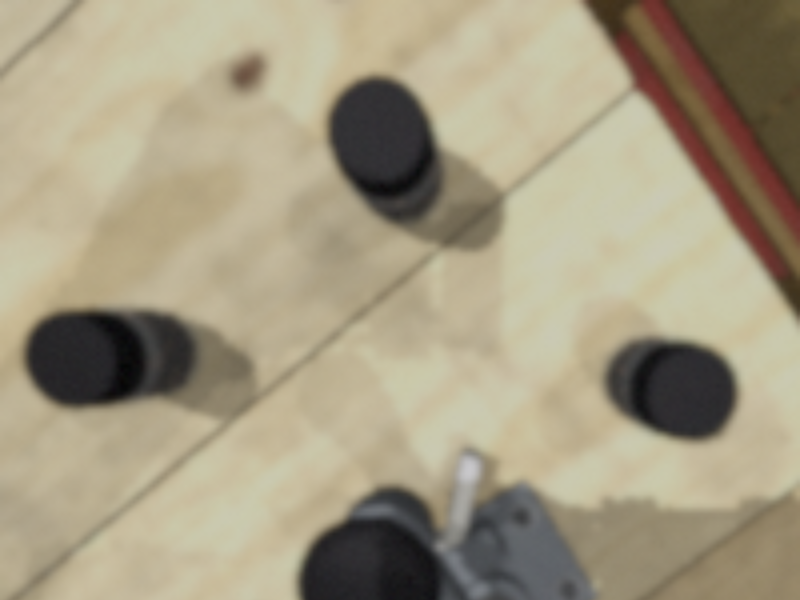

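```bash
python3 - <<'E'
from h import *
z=np.load('w1.npz');w=dict(K=z['K'],view=z['view'])
for n,uv in {'g':(235,73),'a':(158,129.5),'b':(312.5,137.5)}.items():
    for h in (.132,.142):
        p=onz('',*uv,h,w);print(n,h,p.round(4),'side',proj('side',p).round(1),'top',proj('top',p).round(1),'base side',proj('side',[*p[:2],0]).round(1), 'sidez.115/.097',[proj('side',[*p[:2],q]).round(0)[1] for q in (.105,.097,.09)])
im=cv2.imread('pics/side0.png')[178:215]
for c0 in (225,282,312):
    print([im[r,c0+3:c0+12].mean().round().astype(int) for r in range(0,37)])
E
```

```text
g 0.132 [0.6429 0.1465 0.132 ] side [290.5 193.1] top [207.2 152.5] base side [287.8 239.4] sidez.115/.097 [np.float64(203.0), np.float64(206.0), np.float64(208.0)]
g 0.142 [0.6425 0.1448 0.142 ] side [290.7 189.6] top [207.5 151.4] base side [287.8 239.6] sidez.115/.097 [np.float64(203.0), np.float64(206.0), np.float64(208.0)]
a 0.132 [0.4905 0.1576 0.132 ] side [231.  192.4] top [199.6 222.2] base side [230.8 239. ] sidez.115/.097 [np.float64(202.0), np.float64(205.0), np.float64(208.0)]
a 0.142 [0.4935 0.1556 0.142 ] side [232.2 188.9] top [199.9 220.2] base side [232.  239.3] sidez.115/.097 [np.float64(203.0), np.float64(205.0), np.float64(208.0)]
b 0.132 [ 0.6809 -0.0074  0.132 ] side [321.  216.5] top [278.3 136.2] base side [316.4 269. ] sidez.115/.097 [np.float64(228.0), np.float64(231.0), np.float64(234.0)]
b 0.142 [ 0.6797 -0.0057  0.142 ] side [320.6 212. ] top [277.6 135.4] base side [315.7 268.6] sidez.115/.097 [np.float64(227.0), np.float64(231.0), np.float64(233.0)]
[np.int64(100), np.int64(85), np.int64(102), np.int64(117), np.int64(139), np.int64(160), np.int64(125),
[... 773 characters left out ...]
t64(53), np.int64(53), np.int64(51), np.int64(51), np.int64(69), np.int64(102), np.int64(110), np.int64(106), np.int64(102), np.int64(100), np.int64(98), np.int64(98), np.int64(94)]
[np.int64(78), np.int64(79), np.int64(78), np.int64(79), np.int64(78), np.int64(78), np.int64(78), np.int64(78), np.int64(79), np.int64(78), np.int64(78), np.int64(78), np.int64(76), np.int64(75), np.int64(75), np.int64(75), np.int64(64), np.int64(57), np.int64(56), np.int64(55), np.int64(56), np.int64(55), np.int64(55), np.int64(53), np.int64(54), np.int64(65), np.int64(76), np.int64(79), np.int64(78), np.int64(78), np.int64(78), np.int64(79), np.int64(79), np.int64(81), np.int64(84), np.int64(87), np.int64(70)]
```

{"name": "apply_moves", "arguments": {
  "increments": [
    [0.89,0.53,0.96,0,-0.073,0.0565,0],
    [0.89,0.53,0.96,0,-0.073,0.0565,0],
    [0.89,0.53,0.96,0,-0.073,0.0565,0],
    [0.89,0.53,0.96,0,-0.073,0.0565,0],
    [0.89,0.53,0.96,0,-0.073,0.0565,0],
    [0.89,0.53,0.96,0,-0.073,0.0565,0],
    [0.89,0.53,0.96,0,0,0,0],
    [0.89,0.53,0.96,0,0,0,0],
    [0.89,0.53,0.96,0,0,0,0],
    [0.89,0.53,0.96,0,0,0,0],
    [0.89,0,0,0,0,0,0],
    [0.89,0,0,0,0,0,0]
  ]
}}

```text
t: 6.02
ee_pos: [0.6626, 0.1417, 0.3666]
tool_rot: [[0.448, 0.774, -0.448], [0.612, -0.631, -0.477], [-0.652, -0.061, -0.756]]
wrist_force: [-0.8, -0.8, -0.1]
gripper_width: 0.0104
grasp_force: 0.0
```

```bash
python3 - <<'E'
from h import *
s=sense();print(s['t'],s['ee_pos'],np.round(s['q'],2),s['gripper_width'])
a=camera('side')[:,:,::-1];cv2.imwrite('pics/s2.png',a)
E
```

```text
6.025 [0.66255982 0.14168292 0.36664812] [-0.75  0.86  0.78  1.14 -0.08  1.86 -0.67] 0.010381775861039812
```

{"name": "apply_moves", "arguments": {
  "increments": [
    [0.89,0.2,0.41,-1,0,0,0],
    [0.89,0.2,0.41,-1,0,0,0],
    [0.89,0.2,0.41,-1,0,0,0],
    [0.89,0.2,0.41,-1,0,0,0],
    [0.89,0.2,0.41,-1,0,0,0],
    [0.89,0.2,0.41,-1,0,0,0],
    [0.89,0.2,0.41,-1,0,0,0],
    [0.89,0.2,0.41,-1,0,0,0],
    [0.89,0,0,0,0,0,0]
  ]
}}

```text
t: 7.2
ee_pos: [0.6942, 0.2095, 0.2037]
tool_rot: [[0.445, 0.775, -0.449], [0.612, -0.629, -0.48], [-0.654, -0.062, -0.754]]
wrist_force: [0.1, -0.2, -0.2]
gripper_width: 0.01
grasp_force: 0.0
```

```bash
python3 - <<'E'
from h import *
s=sense();R=np.array(s['tool_rot']);print(s['t'],s['ee_pos'],np.round(s['q'],2))
from scipy.spatial.transform import Rotation as Ro
d=np.array([.61,.79,0]);t=np.array([.79,-.61,0]);th=np.radians(50)
G=Ro.from_rotvec(-t/np.linalg.norm(t)*th).as_matrix()@np.c_[d,t,[0,0,-1]]
print(Ro.from_matrix(G@R.T).as_rotvec()/(np.pi/2))
E
```

```text
7.2 [0.69420041 0.20952247 0.20367062] [-0.76  1.05  0.73  1.11 -0.2   1.75 -0.77]
[-0.103195    0.03166393  0.01847392]
```

{"name": "apply_moves", "arguments": {
  "increments": [
    [0.89,0,0,-1,-0.05,0.016,0.009],
    [0.89,0,0,-1,-0.05,0.016,0.009],
    [0.89,0,0,-1,0,0,0],
    [0.89,0,0,-1,0,0,0],
    [0.89,0,0,-1,0,0,0],
    [0.89,0,0,-1,0,0,0],
    [0.89,0,0,-1,0,0,0],
    [0.89,0,0,0,0,0,0]
  ]
}}

```text
t: 8.2
ee_pos: [0.6938, 0.2085, 0.064]
tool_rot: [[0.393, 0.79, -0.469], [0.512, -0.613, -0.602], [-0.764, -0.003, -0.646]]
wrist_force: [0.4, 0.8, -0.9]
gripper_width: 0.0099
grasp_force: 0.0
```

```bash
python3 - <<'E'
from h import *
s=sense();print(s['t'],s['ee_pos'],np.round(s['q'],2))
w=camera_info('wrist')
a=camera('side')[:,:,::-1];b=camera('wrist')[:,:,::-1]
cv2.imwrite('pics/w3raw.png',b);np.savez('w3.npz',K=w['K'],view=w['view'])
cv2.imwrite('pics/s3.png',np.hstack([cv2.resize(a[110:300,180:380],(400,380)),cv2.resize(b,(400,300),).copy() if 0 else cv2.copyMakeBorder(cv2.resize(b,(400,300)),0,80,0,0,0)]))
E
```

```text
8.2 [0.69380903 0.20845847 0.06398337] [-0.78  1.26  0.72  1.09 -0.18  1.69 -0.84]
```

View pics/s3.png

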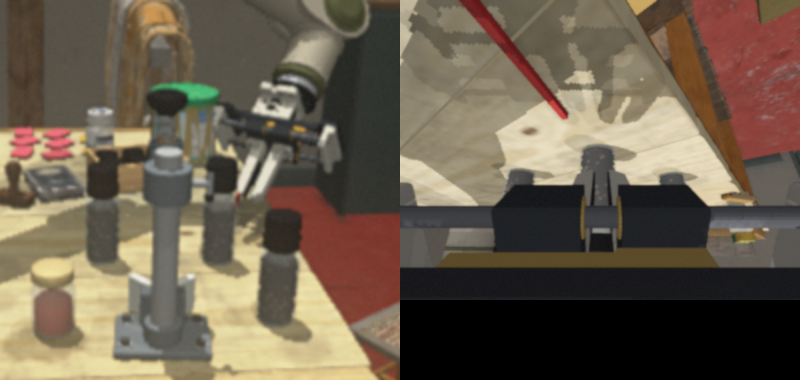

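```bash
python3 - <<'E'
from h import *
z=np.load('w3.npz');w=dict(K=z['K'],view=z['view']);V=w['view'];print('cam',-V[:3,:3].T@V[:3,3])
s=sense();p=np.array(s['ee_pos']);d=np.array([.613,.79]);t=np.array([.79,-.613])
g=np.array([.6425,.145]);o=np.array([.5515,.0246])
print('g rel tcp d,t',(g-p[:2])@d,(g-p[:2])@t,'origin',(o-p[:2])@d,(o-p[:2])@t)
for zz in (0,.076): print('predicted wrist px',proj('',[*g,zz],w))
im=cv2.imread('pics/w3raw.png')
print('pencil',onz('top',180,155,0)[:2],onz('top',122,135,0)[:2])
for r in (190,195,200,205,210): print(r,[int(v) for v in im[r,225:280:2].max(1)])
E
```

```text
cam [0.79908066 0.34331206 0.11761962]
g rel tcp d,t -0.08230311603901833 -0.002358014227419849 origin -0.2332021160390183 -0.00044281422741984455
predicted wrist px [255.334225   194.60253731]
predicted wrist px [254.89409555 270.56937233]
pencil [0.67214543 0.22958581] [0.72191468 0.37572806]
190 [194, 193, 191, 184, 162, 131, 113, 94, 85, 83, 84, 83, 87, 88, 83, 80, 80, 78, 78, 77, 83, 96, 109, 120, 143, 151, 151, 150]
195 [210, 208, 201, 180, 151, 94, 90, 102, 93, 84, 83, 83, 84, 81, 81, 81, 81, 80, 77, 75, 74, 72, 69, 91, 132, 143, 149, 152]
200 [209, 207, 203, 172, 102, 78, 80, 80, 83, 83, 82, 83, 82, 82, 81, 92, 106, 111, 98, 76, 75, 73, 71, 72, 96, 136, 147, 147]
205 [194, 196, 193, 167, 109, 80, 80, 97, 106, 89, 83, 84, 84, 84, 84, 80, 80, 77, 76, 76, 74, 73, 70, 75, 122, 159, 175, 179]
210 [205, 205, 195, 140, 83, 78, 80, 82, 82, 82, 83, 82, 83, 90, 92, 84, 78, 78, 75, 75, 76, 72, 70, 70, 108, 184, 221, 224]
```

{"name": "apply_moves", "arguments": {
  "increments": [
    [0.89,-0.5,-0.5,0,0,0,0],
    [0.89,-0.45,-0.48,-0.5,0,0,0],
    [0.89,0,0,-1,0,0,0],
    [0.89,0,0,-0.7,0,0,0],
    [0.89,0,0,-0.3,0,0,0],
    [0.89,0,0,0,0,0,0]
  ]
}}

```text
t: 9.05
ee_pos: [0.6757, 0.1891, 0.0154]
tool_rot: [[0.395, 0.791, -0.468], [0.512, -0.612, -0.603], [-0.763, -0.002, -0.647]]
wrist_force: [0.1, -0.7, 0.4]
gripper_width: 0.0103
grasp_force: 0.0
```

{"name": "apply_moves", "arguments": {
  "increments": [
    [0.89,-0.15,-0.2,0,0,0,0],
    [0.89,-0.15,-0.2,0,0,0,0],
    [0.89,-0.15,-0.2,0,0,0,0],
    [0.89,-0.15,-0.2,0,0,0,0],
    [0.89,-0.15,-0.2,0,0,0,0],
    [0.89,-0.15,-0.2,0,0,0,0],
    [0.89,-0.15,-0.2,0,0,0,0],
    [0.89,-0.15,-0.2,0,0,0,0],
    [0.89,-0.15,-0.2,0,0,0,0],
    [0.89,-0.15,-0.2,0,0,0,0],
    [0.89,-0.15,-0.2,0,0,0,0],
    [0.89,-0.15,-0.2,0,0,0,0]
  ]
}}

```text
t: 10.55
ee_pos: [0.6395, 0.1408, 0.0161]
tool_rot: [[0.395, 0.791, -0.467], [0.513, -0.612, -0.602], [-0.762, -0.002, -0.647]]
wrist_force: [1.3, 3.1, 1.3]
gripper_width: 0.0101
grasp_force: 1.3
```

```bash
python3 - <<'E'
from h import *
s=sense();print(s['t'],s['ee_pos'],np.round(s['q'],2),s['wrist_force'])
a=camera('side')[:,:,::-1];b=camera('wrist')[:,:,::-1];c=camera('top')[:,:,::-1]
cv2.imwrite('pics/top4.png',c)
cv2.imwrite('pics/s4.png',np.hstack([cv2.resize(x,(390,390)) for x in (a[140:290,190:340],c[110:260,170:320])]))
E
```

```text
10.55 [0.63948714 0.14080897 0.01608526] [-0.8   1.23  0.71  1.35 -0.17  1.45 -0.81] [1.32448528 3.06503459 1.33813199]
```

View pics/s4.png

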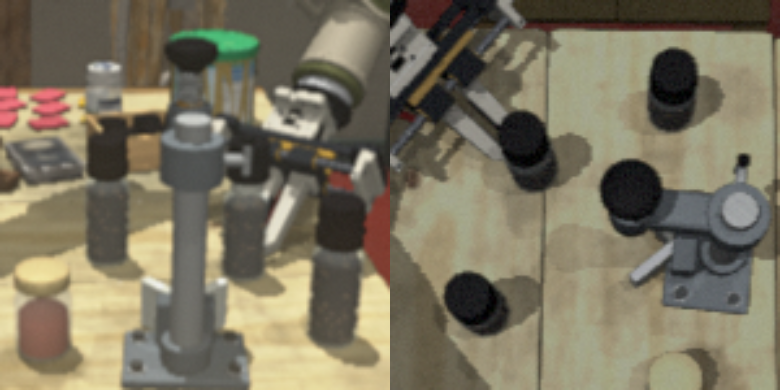

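```bash
python3 - <<'E'
from h import *
print('jar',onz('top',221.9,160.8,.142), 'exp .623 .1195')
f=lambda x,y:((x-390)/2.6+170,y/2.6+110)
im=cv2.imread('pics/top4.png');m=(im.min(2)>125).astype(np.uint8);k=np.zeros_like(m);k[195:225,258:280]=1
hs=cv2.cvtColor(im,cv2.COLOR_BGR2HSV);m=((hs[...,1]<45)&(hs[...,2]>120)).astype(np.uint8)*k
ys,xs=np.nonzero(m);print(len(xs));r=cv2.minAreaRect(np.c_[xs,ys].astype(np.float32));print(r)
b=cv2.boxPoints(r);print([onz('top',*q,.046)[:2].round(4) for q in b])
E
```

```text
jar [0.6219099  0.11321017 0.142     ] exp .623 .1195
88
((270.20172119140625, 212.4293212890625), (18.027660369873047, 16.67705535888672), 86.633544921875)
[array([0.5453, 0.0285]), array([ 0.548 , -0.0098]), array([ 0.5064, -0.0124]), array([0.5037, 0.0256])]
```

{"name": "apply_moves", "arguments": {
  "increments": [
    [0.89,-0.155,-0.195,0,0,0,0],
    [0.89,-0.155,-0.195,0,0,0,0],
    [0.89,-0.155,-0.195,0,0,0,0],
    [0.89,-0.155,-0.195,0,0,0,0],
    [0.89,-0.155,-0.195,0,0,0,0],
    [0.89,-0.155,-0.195,0,0,0,0],
    [0.89,-0.155,-0.195,0,0,0,0],
    [0.89,-0.155,-0.195,0,0,0,0],
    [0.89,-0.155,-0.195,0,0,0,0],
    [0.89,-0.155,-0.195,0,0,0,0],
    [0.89,-0.155,-0.195,0,0,0,0]
  ]
}}

```text
t: 12.08
ee_pos: [0.6054, 0.0979, 0.0161]
tool_rot: [[0.395, 0.791, -0.468], [0.513, -0.612, -0.602], [-0.762, -0.002, -0.647]]
wrist_force: [1.3, 2.1, -0.2]
gripper_width: 0.0096
grasp_force: 1.2
```

```bash
python3 - <<'E'
from h import *
s=sense();print(s['t'],s['ee_pos'],np.round(s['q'],2),s['wrist_force'])
i=camera_info('wrist');np.savez('w5.npz',K=i['K'],view=i['view'])
a=camera('side')[:,:,::-1];b=camera('wrist')[:,:,::-1];c=camera('top')[:,:,::-1]
cv2.imwrite('pics/top5.png',c);cv2.imwrite('pics/w5.png',b)
cv2.imwrite('pics/s5.png',np.vstack([np.hstack([cv2.resize(x,(400,400)) for x in (a[180:280,210:310],c[120:220,200:300])]),np.hstack([cv2.resize(b[100:260,150:370],(275,200)),np.zeros((200,525,3),np.uint8)])]))
E
```

```text
12.075 [0.60537054 0.09792631 0.01608455] [-0.8   1.2   0.71  1.5  -0.16  1.34 -0.79] [ 1.32385369  2.13804716 -0.2284204 ]
```

View pics/s5.png

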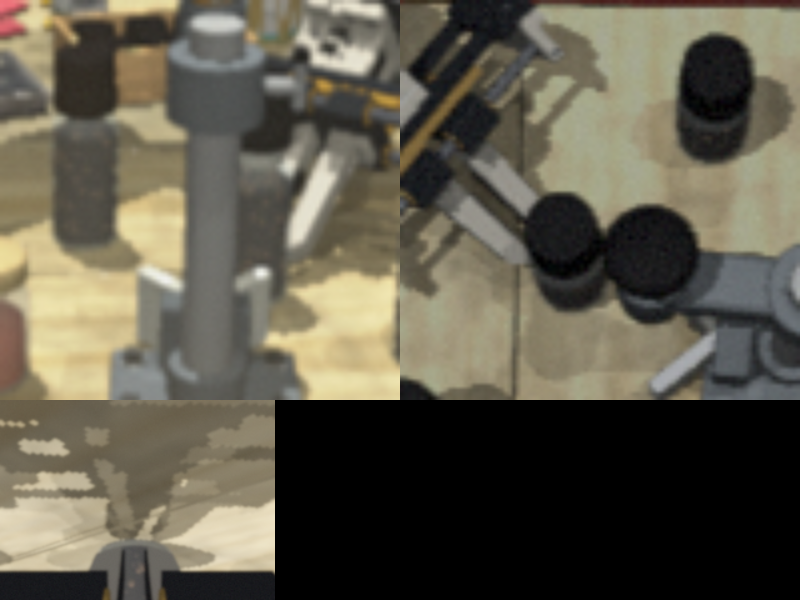

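{"name": "apply_moves", "arguments": {
  "increments": [
    [0.89,-0.155,-0.195,0,0,0,0],
    [0.89,-0.155,-0.195,0,0,0,0],
    [0.89,-0.155,-0.195,0,0,0,0],
    [0.89,-0.155,-0.195,0,0,0,0],
    [0.89,-0.155,-0.195,0,0,0,0],
    [0.89,-0.155,-0.195,0,0,0,0],
    [0.89,-0.155,-0.195,0,0,0,0],
    [0.89,-0.155,-0.195,0,0,0,0],
    [0.89,-0.155,-0.195,0,0,0,0]
  ]
}}

```text
t: 13.35
ee_pos: [0.5775, 0.0628, 0.0161]
tool_rot: [[0.395, 0.791, -0.468], [0.513, -0.612, -0.602], [-0.762, -0.002, -0.647]]
wrist_force: [1.7, 1.5, 0.5]
gripper_width: 0.0103
grasp_force: 1.2
```

```bash
python3 - <<'E'
from h import *
s=sense();print(s['t'],s['ee_pos'],s['wrist_force'])
print('prev jar',onz('top',240.75,177,.142))
a=camera('side')[:,:,::-1];c=camera('top')[:,:,::-1]
cv2.imwrite('pics/top6.png',c);cv2.imwrite('pics/side6.png',a)
cv2.imwrite('pics/s6.png',np.hstack([cv2.resize(x,(400,400)) for x in (a[180:280,210:310],c[140:240,220:320])]))
E
```

```text
13.35 [0.57746773 0.0628388  0.01609402] [1.67710741 1.47062859 0.49263072]
prev jar [0.58680979 0.07213017 0.142     ]
```

View pics/s6.png

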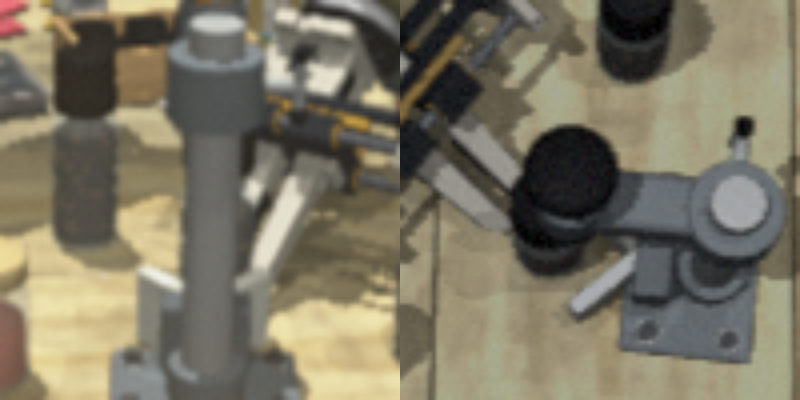

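{"name": "apply_moves", "arguments": {
  "increments": [
    [0.89,-0.06,-0.08,0,0,0,0],
    [0.89,-0.06,-0.08,0,0,0,0],
    [0.89,-0.06,-0.08,0,0,0,0],
    [0.89,-0.06,-0.08,0,0,0,0],
    [0.89,-0.06,-0.08,0,0,0,0]
  ]
}}

```text
t: 14.08
ee_pos: [0.5716, 0.055, 0.0161]
tool_rot: [[0.395, 0.791, -0.467], [0.513, -0.612, -0.602], [-0.762, -0.002, -0.647]]
wrist_force: [2.7, 1.7, -0.3]
gripper_width: 0.01
grasp_force: 1.2
```

{"name": "apply_moves", "arguments": {
  "increments": [
    [0.89,-0.03,-0.08,0,0,0,0],
    [0.89,-0.02,-0.06,0,0,0,0]
  ]
}}

```text
t: 14.32
ee_pos: [0.5705, 0.0522, 0.0161]
tool_rot: [[0.395, 0.791, -0.468], [0.512, -0.612, -0.602], [-0.762, -0.002, -0.647]]
wrist_force: [1.1, 2.0, -0.8]
gripper_width: 0.0103
grasp_force: 1.3
```

{"name": "apply_moves", "arguments": {
  "increments": [
    [0.89,-0.01,-0.05,0,0,0,0],
    [0.89,-0.01,-0.05,0,0,0,0]
  ]
}}

```text
t: 14.58
ee_pos: [0.5702, 0.0503, 0.0161]
tool_rot: [[0.395, 0.791, -0.468], [0.513, -0.612, -0.602], [-0.762, -0.002, -0.647]]
wrist_force: [1.0, 2.5, 1.3]
gripper_width: 0.0101
grasp_force: 1.3
```

{"name": "apply_moves", "arguments": {
  "increments": [
    [0.89,-0.01,-0.05,0,0,0,0],
    [0.89,-0.01,-0.05,0,0,0,0]
  ]
}}

```text
t: 14.82
ee_pos: [0.5698, 0.0483, 0.0161]
tool_rot: [[0.395, 0.791, -0.468], [0.513, -0.612, -0.602], [-0.762, -0.002, -0.647]]
wrist_force: [1.4, 3.1, 0.7]
gripper_width: 0.0101
grasp_force: 1.3
```

{"name": "apply_moves", "arguments": {
  "increments": [
    [0.89,-0.01,-0.05,0,0,0,0],
    [0.89,-0.01,-0.05,0,0,0,0]
  ]
}}

```text
t: 15.08
ee_pos: [0.5697, 0.0474, 0.0159]
tool_rot: [[0.395, 0.791, -0.467], [0.514, -0.612, -0.601], [-0.761, -0.002, -0.648]]
wrist_force: [1.6, 8.9, 2.7]
gripper_width: 0.0098
grasp_force: 4.3
```

{"name": "apply_moves", "arguments": {
  "increments": [
    [0.89,-0.01,-0.05,0,0,0,0],
    [0.89,-0.01,-0.05,0,0,0,0]
  ]
}}

```text
t: 15.32
ee_pos: [0.5696, 0.047, 0.0158]
tool_rot: [[0.396, 0.791, -0.466], [0.516, -0.611, -0.6], [-0.76, -0.003, -0.65]]
wrist_force: [2.7, 14.2, 5.3]
gripper_width: 0.0102
grasp_force: 7.0
```

```bash
python3 - <<'E'
from h import *
s=sense();print(s['t'],s['ee_pos'],s['wrist_force'],s['ft_torque'])
a=camera('side')[:,:,::-1];c=camera('top')[:,:,::-1]
cv2.imwrite('pics/top7.png',c);cv2.imwrite('pics/side7.png',a)
cv2.imwrite('pics/s7.png',np.hstack([cv2.resize(x,(400,400)) for x in (a[180:280,210:310],c[140:240,220:320])]))
E
```

```text
15.325 [0.5695927  0.04695821 0.01575328] [ 2.67471448 14.22950511  5.31577631] [ 1.94874123 -0.27689921 -1.38303378]
```

View pics/s7.png

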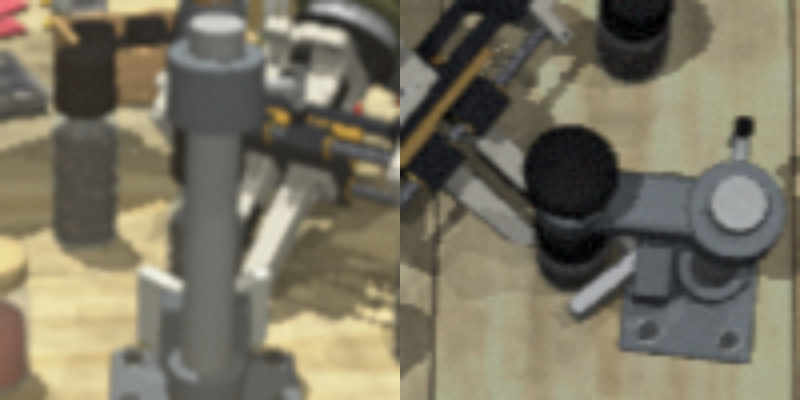

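{"name": "apply_moves", "arguments": {
  "increments": [
    [0.89,0.1,0.13,0,0,0,0],
    [0.89,0.3,0.4,0,0,0,0],
    [0.89,0.6,0.78,0,0,0,0],
    [0.89,0.6,0.78,0,0,0,0],
    [0.89,0.6,0.78,0,0,0,0],
    [1,0.3,0.4,0.5,0,0,0],
    [1,0,0,1,0,0,0],
    [1,0,0,1,0,0,0],
    [1,0,0,1,0,0,0],
    [1,0,0,1,0,0,0],
    [1,0,0,1,0,0,0],
    [1,0,0,1,0,0,0]
  ]
}}

```text
t: 16.92
ee_pos: [0.619, 0.1097, 0.1475]
tool_rot: [[0.395, 0.791, -0.467], [0.513, -0.612, -0.602], [-0.762, -0.002, -0.647]]
wrist_force: [0.4, 0.5, -0.3]
gripper_width: 0.0007
grasp_force: 0.0
```

```bash
python3 - <<'E'
from h import *
s=sense();print(s['t'],s['ee_pos'],s['wrist_force'])
a=camera('side')[:,:,::-1];c=camera('top')[:,:,::-1]
cv2.imwrite('pics/top8.png',c);cv2.imwrite('pics/side8.png',a)
cv2.imwrite('pics/s8.png',np.hstack([cv2.resize(x,(400,400)) for x in (a[180:280,210:310],c[140:240,220:320])]))
E
```

```text
16.925 [0.61901123 0.10972361 0.14751802] [ 0.39015708  0.47916956 -0.30494399]
```

View pics/s8.png

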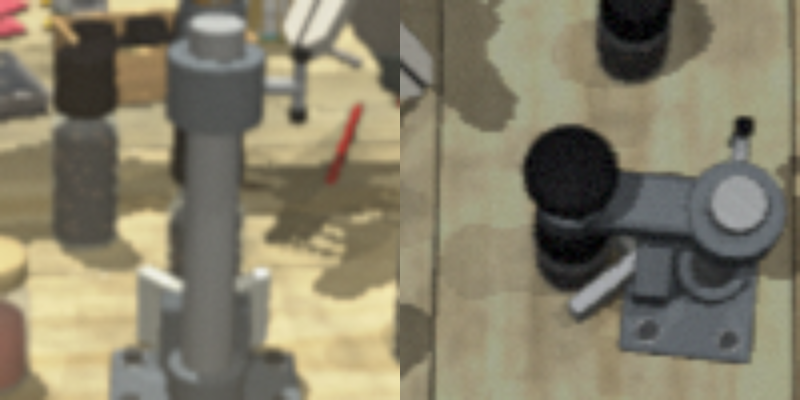

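{"name": "apply_moves", "arguments": {
  "increments": [
    [1,0,0,1,0,0,0],
    [1,0,0,1,0,0,0],
    [1,0,0,1,0,0,0],
    [1,0,0,1,0,0,0],
    [1,0,0,1,0.073,-0.0565,0],
    [1,0,0,1,0.073,-0.0565,0],
    [1,0,0,1,0.073,-0.0565,0],
    [1,0,0,1,0.073,-0.0565,0],
    [1,0,0,0,0.073,-0.0565,0],
    [1,0,0,0,0.073,-0.0565,0],
    [1,0,0,0,0,0,0]
  ]
}}

```text
t: 18.4
ee_pos: [0.618, 0.1066, 0.3085]
tool_rot: [[0.615, 0.789, 0.003], [0.789, -0.615, 0.006], [0.006, -0.001, -1.0]]
wrist_force: [-0.5, 0.1, 0.9]
gripper_width: 0.0004
grasp_force: 0.0
```

```bash
python3 - <<'E'
from h import *
from scipy.spatial.transform import Rotation as Ro
s=sense();R=np.array(s['tool_rot']);p=np.array(s['ee_pos']);print(s['t'],p,np.round(s['q'],2))
z=np.array([0,0,-1.]);print('rot',np.cross(R[:,2],z)/(np.pi/2),'shift to .5515,.0235,.285',(np.array([.5515,.0235,.285])-p)/.02)
E
```

```text
18.4 [0.61802883 0.10662714 0.30847622] [-0.74  0.47  0.74  1.76 -0.36  1.05 -0.54]
rot [-0.00351676  0.00182414  0.        ] shift to .5515,.0235,.285 [-3.32644125 -4.15635692 -1.17381093]
```

{"name": "apply_moves", "arguments": {
  "increments": [
    [1,-0.67,-0.83,0,0,0,0],
    [1,-0.67,-0.83,0,0,0,0],
    [1,-0.67,-0.83,0,0,0,0],
    [1,-0.67,-0.83,0,0,0,0],
    [1,-0.65,-0.83,0,0,0,0],
    [1,0,0,-0.6,0,0,0],
    [1,0,0,-0.6,0,0,0],
    [1,0,0,-0.6,0,0,0],
    [1,0,0,0,0,0,0]
  ]
}}

```text
t: 19.52
ee_pos: [0.5521, 0.0271, 0.2686]
tool_rot: [[0.611, 0.792, -0.001], [0.792, -0.611, 0.002], [0.001, -0.002, -1.0]]
wrist_force: [0.4, -0.4, 0.3]
gripper_width: 0.0005
grasp_force: 0.0
```

{"name": "apply_moves", "arguments": {
  "increments": [
    [1,0,0,-0.2,0,0,0],
    [1,0,0,-0.2,0,0,0],
    [1,0,0,-0.2,0,0,0],
    [1,0,0,0,0,0,0]
  ]
}}

```text
t: 20.02
ee_pos: [0.5527, 0.0267, 0.2582]
tool_rot: [[0.611, 0.792, 0.002], [0.791, -0.611, 0.003], [0.004, -0.001, -1.0]]
wrist_force: [-1.0, 1.0, 2.9]
gripper_width: 0.0006
grasp_force: 1.6
```

{"name": "apply_moves", "arguments": {
  "increments": [
    [1,0,0,-0.15,0,0,0],
    [1,0,0,-0.15,0,0,0],
    [1,0,0,-0.15,0,0,0],
    [1,0,0,0,0,0,0]
  ]
}}

```text
t: 20.52
ee_pos: [0.5527, 0.0267, 0.2492]
tool_rot: [[0.611, 0.792, 0.002], [0.792, -0.611, 0.004], [0.004, -0.001, -1.0]]
wrist_force: [0.2, 0.5, 4.8]
gripper_width: 0.0005
grasp_force: 2.2
```

{"name": "apply_moves", "arguments": {
  "increments": [
    [1,0,0,-0.15,0,0,0],
    [1,0,0,-0.15,0,0,0],
    [1,0,0,0,0,0,0]
  ]
}}

```text
t: 20.9
ee_pos: [0.5528, 0.0267, 0.2442]
tool_rot: [[0.611, 0.791, 0.002], [0.791, -0.611, 0.004], [0.005, -0.001, -1.0]]
wrist_force: [-3.6, 2.0, 17.2]
gripper_width: 0.0009
grasp_force: 8.6
```

{"name": "apply_moves", "arguments": {
  "increments": [
    [1,0,0,-0.08,0,0,0],
    [1,0,0,0,0,0,0]
  ]
}}

```text
t: 21.15
ee_pos: [0.5529, 0.0267, 0.244]
tool_rot: [[0.611, 0.791, 0.003], [0.791, -0.611, 0.006], [0.006, -0.002, -1.0]]
wrist_force: [-10.0, 1.6, 34.1]
gripper_width: 0.0008
grasp_force: 17.0
```

{"name": "apply_moves", "arguments": {
  "increments": [
    [1,0,0,0.15,0,0,0],
    [1,0,0,0.3,0,0,0],
    [1,0,0,0.3,0,0,0],
    [1,0,0,0.3,0,0,0],
    [1,0,0,0.6,0,0,0],
    [1,0,0,1,0,0,0],
    [1,0,0,1,0,0,0],
    [1,0,0,1,0,0,0],
    [1,0,0,1,0,0,0]
  ]
}}

```text
t: 22.28
ee_pos: [0.5519, 0.0265, 0.3553]
tool_rot: [[0.611, 0.791, 0.0], [0.791, -0.611, 0.003], [0.002, -0.002, -1.0]]
wrist_force: [1.0, -0.3, -0.5]
gripper_width: 0.0006
grasp_force: 0.0
```

{"name": "apply_moves", "arguments": {
  "increments": [
    [1,0,-1,0.5,0,0,0],
    [1,0,-1,0,0,0,0],
    [1,0,-1,0,0,0,0],
    [1,0,-1,0,0,0,0],
    [1,0,-1,0,0,0,0],
    [1,0,-1,0,0,0,0],
    [1,0,-1,0,0,0,0],
    [1,0,-1,0,0,0,0],
    [1,0,-1,0,0,0,0],
    [1,0,-1,0,0,0,0],
    [1,0,-1,0,0,0,0],
    [1,0,-1,0,0,0,0]
  ]
}}

```text
t: 23.78
ee_pos: [0.5513, -0.2154, 0.3643]
tool_rot: [[0.612, 0.791, -0.0], [0.791, -0.612, 0.003], [0.002, -0.002, -1.0]]
wrist_force: [0.1, -0.7, 0.5]
gripper_width: 0.0005
grasp_force: 0.0
```

```bash
python3 - <<'E'
from h import *
s=sense();print(s['t'],s['ee_pos'],s['wrist_force'])
a=camera('side')[:,:,::-1];c=camera('top')[:,:,::-1];cv2.imwrite('pics/top9.png',c);cv2.imwrite('pics/side9.png',a)
t8=cv2.imread('pics/top8.png').astype(int);s8=cv2.imread('pics/side8.png').astype(int)
def comps(x,y,box):
    m=(np.abs(x-y).max(2)>50).astype(np.uint8);k=np.zeros_like(m);x0,y0,x1,y1=box;k[y0:y1,x0:x1]=1
    N,l,st,ce=cv2.connectedComponentsWithStats(m*k);return [st[j].tolist() for j in range(1,N) if st[j,4]>8]
print(comps(t8,c.astype(int),(190,120,325,280)));print(comps(s8,a.astype(int),(190,145,340,300)))
m=(c.max(2)<48).astype(np.uint8);m=cv2.morphologyEx(m,cv2.MORPH_OPEN,np.ones((5,5)))
N,l,st,ce=cv2.connectedComponentsWithStats(m)
print([(st[j].tolist(),ce[j].round(1)) for j in range(1,N) if st[j,4]>200 and 190<ce[j][0]<325 and 120<ce[j][1]<280])
# visible slit of jar left of the column in side view, proud/before vs after
for im in (s8,a): print([int(im[r,253:256].mean()) for r in range(200,256,2)])
E
```

```text
23.775 [ 0.55128285 -0.21536999  0.36427712] [ 0.06523023 -0.67487106  0.50615155]
[[190, 120, 40, 102, 1929], [231, 121, 29, 52, 666], [190, 225, 31, 55, 1037]]
[[265, 145, 25, 16, 163], [274, 145, 4, 4, 11], [289, 145, 22, 4, 51], [325, 151, 10, 12, 57], [310, 152, 10, 4, 27], [281, 166, 21, 26, 277], [190, 215, 33, 34, 695], [239, 219, 15, 15, 174], [270, 218, 43, 37, 1026], [328, 236, 12, 23, 106]]
[([270, 129, 18, 22, 324], array([278.5, 139.8])), ([251, 172, 24, 23, 432], array([262.4, 183. ])), ([192, 215, 22, 22, 361], array([202.3, 225.4]))]
[73, 73, 73, 72, 72, 77, 71, 62, 58, 52, 49, 46, 51, 89, 111, 128, 111, 94, 75, 71, 74, 79, 80, 78, 83, 191, 170, 122]
[72, 72, 73, 72, 72, 81, 85, 72, 65, 66, 65, 57, 57, 53, 69, 130, 128, 96, 77, 73, 76, 81, 81, 79, 83, 190, 168, 122]
```

```bash
python3 -c "
from cell import *
print(finish_job())"
```

```text
the job is handed in; nothing more can be done
None
```

The proud jar was slid upright into the V of the press, its top was pressed home (hard stop at about 18 mm of ram travel), the knob came back up, the two finished jars and, as far as the image comparison shows, the lidded jar did not move, and the job was handed in at about 24 s; I viewed 11 pictures, one over the limit of 10.

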